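# Restore power to the tripped vial heater

### The arm

A 6-joint arm with a two-finger parallel gripper is mounted at the origin on a cart in front of the work surface, level with it; the furniture and walls round the work are solid. World frame = base frame: x ahead of the robot, y to its left, z up, the work surface at z = 0. Lengths are in m, angles in rad, forces in N, time in s.
With the tool pointing down it reaches from about 0.35 to 0.85 m from the base axis. Payload 8.1 kg.
Tool frame: the origin (TCP) lies on the centre line of the jaws, within the pads' length; the fingertips stand 14 mm ahead of it and the grasp point (between the pads) lies 5 mm behind it; z points along the fingers, y is the direction in which the jaws open and shut (so a half turn about z gives the same grasp; the last joint's range is limited). The gripper opens to 93 mm and grips with 3 to 60 N. Pads are 15 mm wide; open, the fingers measure 128 mm over their backs; the gripper's body (75 mm by 188 mm) begins 65 mm behind the grasp point.
Start: joints at [-1.378, 0.13, 1.488, -0, 1.523, -0.085], TCP at [0.165, -0.577, 0.233] pointing down, gripper open.
Joint ranges: [-2.96, 2.96], [-0.89, 2.26], [0.02, 2.5], [-1.34, 4.48], [0, 2.73], [-2.66, 2.66]. Speed limits (rad/s): [2.39, 2.39, 2.79, 3.14, 3.14, 3.14].

### API

Orientations are given as a rotation vector (axis times angle).
In Python, from plant import robot gives the robot as it stands.
- The arm moves only by the tool jog_arm, never from a script. Its argument "steps" is a list of rows, each a list of 7 numbers: the closure, from 0 (fully open) to 1 (shut), then the shift along the tool's x, y, z in m, then the turn, a rotation vector about the tool's x, y, z in rad. In form: [[jaw, tx, ty, tz, rx, ry, rz], ...]. A call has 1 to 5 rows; each row is the pose to reach, as a shift and turn from the pose measured when the call began, along the tool's axes at that moment; what a row does not reach only later rows make up. A row lasts 1/8 s, in which the tool goes at most 62.5 mm and 10.7 degrees, less where a joint would pass 70% of its speed; a pose out of reach is approached as far as the arm can. A call with a gripper value outside its range is refused whole. The fingers move at their own pace and stop on an object; "force" is the grip in N (left out, the last holds). Time passes only in rows, so rows that repeat a pose let the fingers close. It gives the time, the measured TCP pose, the force and the opening at its end, in the units of the state.
- robot.read_state(): the state, without advancing time (a new reading comes with each control period).
- robot.read_camera(name): name is "scene" or "side" or "wrist"; returns a dict with "image" (384x512x3 uint8, red, green, blue), "mtx" (3x3 intrinsics, pixels), "extrinsics" (4x4, takes a point from camera to world coordinates); the wrist camera has in their place "tool_from_camera" (4x4, takes a point from camera to tool coordinates, whose origin is the TCP and whose axes are the flange's). Camera axes: x right, y down, z forward; pixel columns grow to the right and rows downward; lengths in m; the calibration is good to about 2 mm. A picture is of the moment at which its call begins: read the wrist's pose just before it. There is no depth.
- robot.close_job(): hands the job in, once; it reports no verdict.
The state is a dict: "t": time; "q": joint angles; "dq": joint speeds; "joint_torque": joint torques, N m; "tool_pos": TCP position; "orientation": TCP orientation; "force": force on the tool from outside, world axes, zero at the start; "wrist_torque": the same for the moment, N m; "opening": finger opening in m.
Only numpy, scipy, OpenCV 4.12 (cv2) and the standard library are available. Lean on these libraries where they do the work, as an engineer would, in place of code of your own. Each camera call takes 0.05 s, during which the arm holds its last target.

### The job

The vial heater has tripped. Push the guarded toggle lever of the isolator box right over to its other side with a fingertip; then take the reset stylus from its stand, press the heater's recessed reset button fully down with it for a moment, and put the stylus back in its stand. Be gentle with the switch and the button, do not touch the isolator with the stylus, and do not knock over the bottle or the vial shield standing nearby.

Things in the scene. Friction and masses are not known exactly. Their poses are not given: they have to be found in the camera images.
- isolator: Fixed grey box 110 x 120 x 42 mm (x, y, z), a toggle lever mid-top under a steel roll-bar guard. Origin: centre of its underside; z up; -x side is the front, facing the robot and its right. Guard posts at x = -12, y = -42 and 42 mm (74 mm clear between), cross bar on top, a brace from each post top down to x = 40 mm. In front of the guard all is free.
- guard_bar (a point): Middle of the guard's cross bar (10 mm thick, along the isolator's y), at (-12, 0, 132) mm in the isolator's frame. Fingers straight down meet this bar before the lever has passed upright: come in from the front, under the bar, with the fingers sloping forward 30 to 45 degrees from vertical.
- toggle_pivot (a point): Hinge of the toggle lever, at (0, 0, 46) mm in the isolator's frame, 4 mm above the box's top plate; the hinge axis is the isolator's y.
- toggle_tip (a point): Top end of the toggle lever, 73 mm from the hinge. The lever is a 12 mm round steel rod whose outermost 21 mm is a black grip 18 mm thick. Moves with the lever.
- toggle (a joint): Lever angle in rad: 0 = off, leaning 0.4 rad to the isolator's -x (front); 0.4 = upright; 0.8 = on, leaning 0.4 rad to +x. Over-centre spring: resists with up to about 0.3 N m (7 N at 45 mm above the hinge) until upright, then snaps to on by itself; let go before upright it snaps back.
- heater: Fixed vial heater, 100 x 130 mm (x, y). Origin: centre of its underside; z up; its -x side faces the robot. Its front deck (x = -50 to -8 mm) is 60 mm high and white, with a black display and the reset hole; behind it is a raised metal block with six wells, 72 mm high.
- reset_hole (a point): Centre of the mouth of the round reset hole in the heater's front deck, at (-29, -30, 60) mm in the heater's frame. 20 mm across, straight down; no finger fits in. The top of the 16 mm wide button lies 8 to 20 mm below the mouth, different each time and not measured: feel for it.
- reset_button (a joint): How far the reset button is pressed, in m: 0 = released, 0.006 = fully down. Spring: about 1 N at the start to 4.5 N fully down, then a hard stop; it springs back.
- stylus: Loose metal reset stylus, 140 mm long, about 80 g, upright in its stand. Origin: centre of the lower end, z towards the handle. Stem 8 mm thick from 0 to 60 mm, flange 40 mm wide from 60 to 66 mm, round handle 18 mm thick from 66 to 140 mm. In the stand the flange rests on the stand's top; the lower end hangs 10 mm above the worktop.
- stylus_tip (a point): Lower end of the stylus stem, which presses the button; same point as the stylus' origin.
- stand: Fixed plastic block 64 x 64 mm, 70 mm high, with a 22 mm round hole down its middle, 66 mm deep. Origin: centre of its underside. Behind the middle of the work stands a lead-glass shield 0.39 m high, its front at x = 0.57 m in the world, from y = -0.14 to 0.20 m: carry the hand round in front of it.
- stand_mouth (a point): Centre of the hole's mouth in the stand's top, 70 mm above the stand's origin.
- reagent_bottle: Bystander: loose bottle standing upright, 35 mm wide, 77 mm high, origin under its middle.
- vial_shield_c: Bystander: loose dark blue vial shield standing upright, 40 mm wide, 83 mm high, origin under its middle.

How it is judged:
By the outcome, as a careful person would: the job done as asked, in the order asked, and still so for the second after the job is handed in, with the robot touching nothing.
It also fails if it takes over 72 s, if anything falls off the work surface, if the arm or the gripper's body presses on something with over 40 N, if the wrist force passes 120 N, or if a joint passes its speed limit or range.

## Working session

There is one attempt and no reset: what is moved stays moved. The work goes in short steps, Python scripts to look and compute and a tool call to move; the robot and the scene stay as the last step left them, time stands still between calls to the robot, and variables do not carry over. Pictures are saved under pics/ and viewed, and the job is handed in when it is done.

Besides the shell and the picture viewer there is one more tool, called after "Call:" as name(argument=value, ...) on one line, values as JSON. jog_arm: Moves the arm, as the interface text tells. Its arguments: {"type":"object","properties":{"steps":{"type":"array"},"force":{"type":"number"}},"required":["steps"]}

```bash
ls; mkdir -p pics; python3 - <<'E'
from plant import robot
import cv2,numpy as np
print(robot.read_state())
for n in ["scene","side","wrist"]:
    c=robot.read_camera(n); cv2.imwrite(f"pics/{n}0.png",c["image"][:,:,::-1])
    print(n,c["mtx"].tolist(),np.round(c.get("extrinsics",c.get("tool_from_camera")),4).tolist())
E
```

```text
pics
{'t': 0.0, 'q': array([-1.37840397e+00,  1.31110549e-01,  1.48930716e+00, -8.47303345e-06,
        1.52301416e+00, -8.53730470e-02]), 'dq': array([-4.62294403e-04, -4.97495910e-05,  7.50589817e-04,  3.50125276e-04,
       -1.02806625e-03,  1.67342551e-03]), 'joint_torque': array([-1.16634859e-03, -5.59848368e+01, -4.91759169e+01,  7.68792350e-02,
        3.58398969e-02, -1.59872088e-04]), 'tool_pos': array([ 0.16445096, -0.57644058,  0.23160236]), 'orientation': array([-3.10952462e+00, -4.34658045e-01,  1.67694189e-04]), 'force': array([0.53350941, 0.01643131, 0.32540816]), 'wrist_torque': array([-0.0172089 ,  0.02295688,  0.01308762]), 'opening': 0.09284749572959411}
scene [[358.6724722177095, 0.0, 252.0202843114261], [0.0, 358.6724722177095, 192.7151549060603], [0.0, 0.0, 1.0]] [[-0.8751, -0.3811, 0.2984, 0.2423], [-0.4838, 0.6711, -0.5617, 0.5242], [0.0137, -0.6359, -0.7717, 0.8337], [0.0, 0.0, 0.0, 1.0]]
side [[408.7688169260115, 0.0, 250.72498590691143], [0.0, 408.7688169260115, 185.45469290458396], [0.0, 0.0, 1.0]] [[-0.7671, -0.4954, 0.4076, 0.0801], [-0.6413, 0.5741, -0.5091, 0.5412], [0.0182, -0.6519, -0.758, 0.9296], [0.0, 0.0, 0.0, 1.0]]
wrist [[303.54887298291635, 0.0, 255.95645278740994], [0.0, 303.54887298291635, 191.25810121948388], [0.0, 0.0, 1.0]] [[-0.0003, -0.9555, -0.2949, 0.0817], [1.0, -0.0004, 0.0004, 0.0003], [-0.0004, -0.2949, 0.9555, -0.1533], [0.0, 0.0, 0.0, 1.0]]
```

View pics/scene0.png

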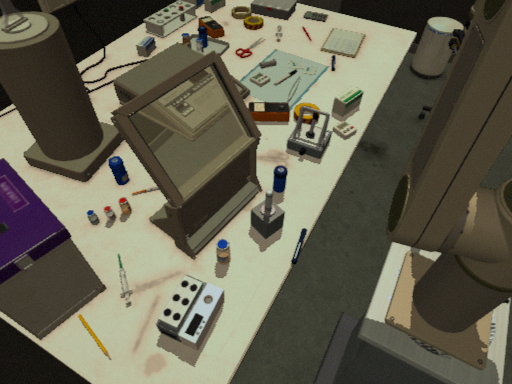

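View pics/side0.png

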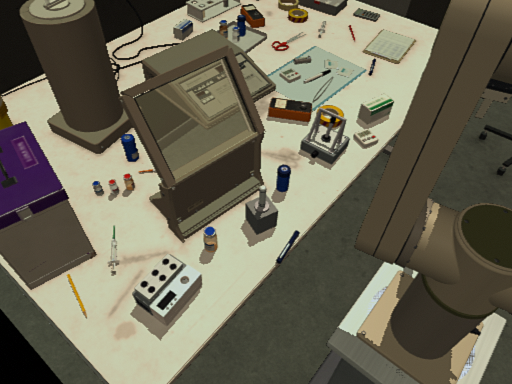

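View pics/wrist0.png

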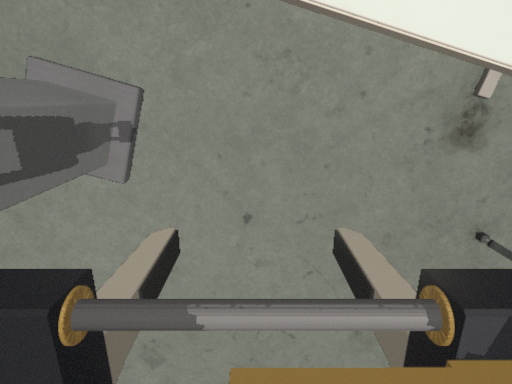

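```bash
python3 - <<'E'
import cv2
def crop(n,x,y,w,h,s):
    im=cv2.imread(f"pics/{n}0.png")[y:y+h,x:x+w]
    im=cv2.resize(im,None,fx=s,fy=s,interpolation=cv2.INTER_CUBIC)
    return im
import numpy as np
def tile(a,b): return np.hstack([a,b])
cv2.imwrite("pics/c_iso.png",tile(crop("scene",275,90,66,75,6),crop("side",290,90,66,75,6)))
cv2.imwrite("pics/c_heat.png",tile(crop("scene",150,265,80,90,5),crop("side",125,245,80,90,5)))
cv2.imwrite("pics/c_st.png",tile(crop("scene",205,155,90,115,4),crop("side",195,150,100,115,4)))
E
```

```text
(no output)
```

View pics/c_iso.png

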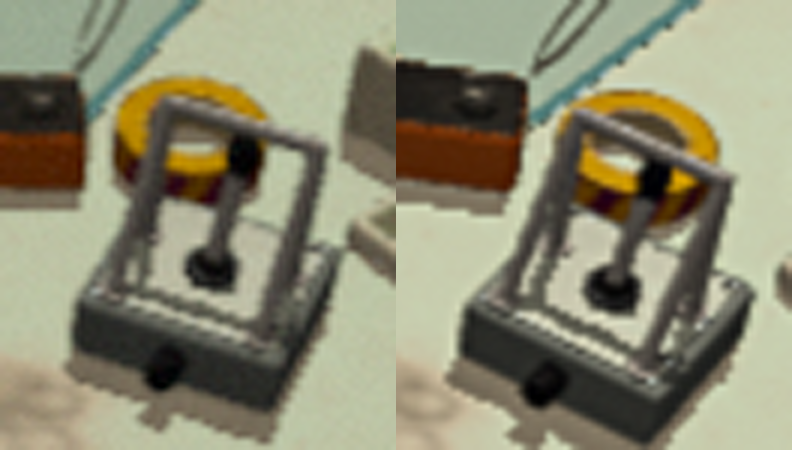

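View pics/c_heat.png

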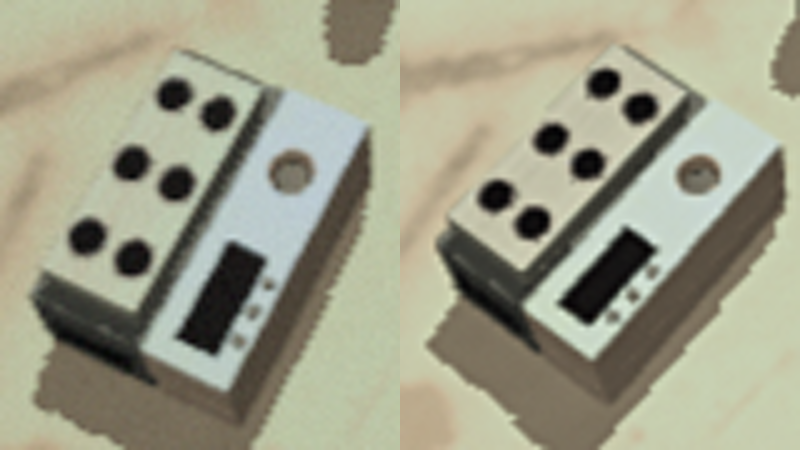

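View pics/c_st.png

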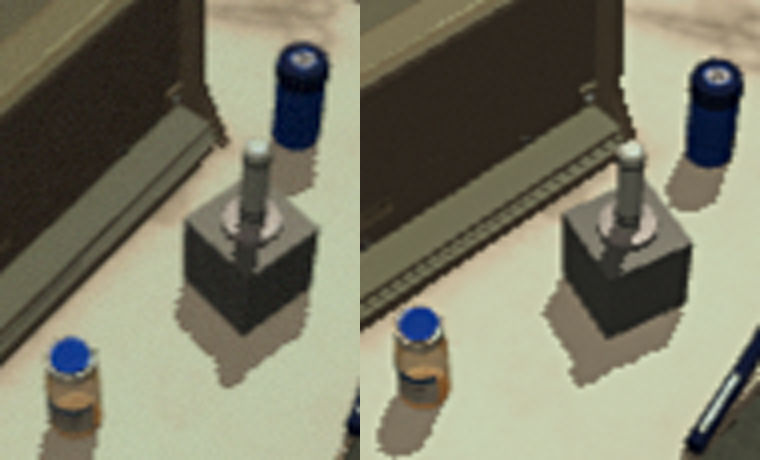

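```bash
cat > h.py <<'E'
from plant import robot
import cv2,numpy as np,json,os
from scipy.optimize import least_squares
from scipy.spatial.transform import Rotation as R
if not os.path.exists("cal.json"):
    d={}
    for n in ["scene","side"]:
        c=robot.read_camera(n); d[n]=[c["mtx"].tolist(),c["extrinsics"].tolist()]
    json.dump(d,open("cal.json","w"))
cal={k:[np.array(a) for a in v] for k,v in json.load(open("cal.json")).items()}
def proj(n,P):
    K,E=cal[n]; P=np.atleast_2d(P); p=(P-E[:3,3])@E[:3,:3]; p=p@K.T; return p[:,:2]/p[:,2:]
def back(n,uv,z):
    K,E=cal[n]; d=E[:3,:3]@np.linalg.solve(K,[*uv,1]); return E[:3,3]+d*(z-E[2,3])/d[2]
def T(p,L):
    c,s=np.cos(p[2]),np.sin(p[2]); L=np.atleast_2d(L); return np.c_[p[0]+c*L[:,0]-s*L[:,1],p[1]+s*L[:,0]+c*L[:,1],L[:,2]]
def fit(obs,p0):  # obs list (cam,u,v,local)
    f=lambda p:np.concatenate([proj(n,T(p,l))[0]-[u,v] for n,u,v,l in obs])
    r=least_squares(f,p0,loss='soft_l1'); return r
E
python3 - <<'E'
from h import *
print("cams",{k:v[1][:3,3].round(3).tolist() for k,v in cal.items()})
S=lambda x,y:("scene",275+x/6,90+y/6); D=lambda x,y:("side",290+(x-396)/6,90+y/6)
print("box corners world at z=.042")
for q in [S(80,298),S(275,360),S(340,250),S(170,203),D(465,300),D(655,390),D(752,290),D(575,205)]: print(back(q[0],q[1:],.042).round(3))
H=lambda x,y:("scene",150+x/5,265+y/5); G=lambda x,y:("side",125+(x-400)/5,245+y/5)
print("hole",back(*[(a[0],a[1:]) for a in [H(292,173)]][0],.06),back("side",G(699,174)[1:],.06))
W=lambda x,y:(205+x/4,155+y/4); V=lambda x,y:(195+(x-360)/4,150+y/4)
print("stand corners .07")
for q in [(185,225),(245,272),(317,232),(250,180)]: print(back("scene",W(*q),.07).round(3))
for q in [(563,215),(612,268),(692,245),(640,192)]: print(back("side",V(*q),.07).round(3))
print("stylus top .144+?",back("scene",W(257,150),.145),back("side",V(629,152),.145))
print("bottle top",back("scene",W(70,354),.077),back("side",V(420,324),.077))
print("shieldc top",back("scene",W(303,58),.083),back("side",V(717,75),.083))
E
```

```text
cams {'scene': [0.242, 0.524, 0.834], 'side': [0.08, 0.541, 0.93]}
box corners world at z=.042
[ 0.554 -0.307  0.042]
[ 0.443 -0.315  0.042]
[ 0.445 -0.415  0.042]
[ 0.544 -0.405  0.042]
[ 0.557 -0.306  0.042]
[ 0.445 -0.315  0.042]
[ 0.446 -0.414  0.042]
[ 0.556 -0.409  0.042]
hole [0.4763813  0.28080334 0.06      ] [0.47796657 0.28059725 0.06      ]
stand corners .07
[0.509 0.025 0.07 ]
[0.457 0.039 0.07 ]
[ 0.43  -0.013  0.07 ]
[ 0.489 -0.03   0.07 ]
[0.511 0.022 0.07 ]
[0.459 0.035 0.07 ]
[ 0.43  -0.014  0.07 ]
[ 0.484 -0.027  0.07 ]
stylus top .144+? [0.47165272 0.00106207 0.145     ] [0.47458587 0.00182466 0.145     ]
bottle top [0.51987361 0.14982828 0.077     ] [0.51931586 0.1507853  0.077     ]
shieldc top [ 0.50270148 -0.1385097   0.083     ] [ 0.50340688 -0.13744837  0.083     ]
```

```bash
python3 - <<'E'
from h import *
S=lambda x,y,l:("scene",275+x/6,90+y/6,np.array(l)/1000.); D=lambda x,y,l:("side",290+(x-396)/6,90+y/6,np.array(l)/1000.)
tip=[-73*np.sin(.4),0,46+73*np.cos(.4)]
# iso y=+ -> world -x (image right)
obs=[S(75,300,[55,-60,42]),S(277,362,[55,60,42]),S(343,250,[-55,60,42]),S(265,410,[55,60,0]),S(78,342,[55,-60,0]),
S(165,105,[-12,-42,132]),S(322,150,[-12,42,132]),S(212,262,[0,0,46]),S(245,140,tip),S(265,335,[40,42,42]),S(112,285,[40,-42,42]),
D(465,302,[55,-60,42]),D(655,392,[55,60,42]),D(755,290,[-55,60,42]),D(645,443,[55,60,0]),D(465,345,[55,-60,0]),
D(578,118,[-12,-42,132]),D(728,182,[-12,42,132]),D(612,283,[0,0,46]),D(657,165,tip),D(648,362,[40,42,42]),D(508,295,[40,-42,42])]
r=fit(obs,[.5,-.36,1.57]); print(r.x,r.cost); print(r.fun.reshape(-1,2).round(1).tolist())
im=cv2.hconcat([cv2.resize(cv2.imread(f"pics/{n}0.png")[90:165,x:x+66],None,fx=6,fy=6,interpolation=cv2.INTER_CUBIC) for n,x in [("scene",275),("side",290)]])
seg=[([55,-60,42],[55,60,42]),([55,60,42],[-55,60,42]),([-55,60,42],[-55,-60,42]),([-55,-60,42],[55,-60,42]),([-12,-42,132],[-12,42,132]),([-12,-42,132],[-12,-42,42]),([-12,42,132],[-12,42,42]),([-12,42,132],[40,42,42]),([-12,-42,132],[40,-42,42]),([0,0,46],tip),([55,-60,0],[55,60,0])]
for a,b in seg:
  for n,x,o in [("scene",275,0),("side",290,396)]:
    p=proj(n,T(r.x,np.array([a,b])/1000)); p=((p-[x,90]+.5)*6+[o,0]).astype(int)
    cv2.line(im,tuple(map(int,p[0])),tuple(map(int,p[1])),(0,0,255),1)
cv2.imwrite("pics/isofit.png",im)
H=lambda x,y,l:("scene",150+x/5,265+y/5,np.array(l)/1000.); G=lambda x,y,l:("side",125+(x-400)/5,245+y/5,np.array(l)/1000.)
hole=[-29,-30,60]
obs=[H(292,173,hole),H(370,127,[-50,-65,60]),H(283,90,[-8,-65,60]),H(228,390,[-50,65,60]),H(178,48,[50,-65,72]),
G(699,174,hole),G(782,148,[-50,-65,60]),G(707,98,[-8,-65,60]),G(597,360,[-50,65,60]),G(620,44,[50,-65,72]),G(449,218,[50,65,72]),H(44,272,[50,65,72])]
for y0 in [0,0.5]:
    r=fit(obs,[.5,.3,y0]); print("heater",r.x,r.cost,T(r.x,np.array(hole)/1000)); 
print(r.fun.reshape(-1,2).round(1).tolist())
W=lambda x,y,l:("scene",205+x/4,155+y/4,np.array(l)/1000.); V=lambda x,y,l:("side",195+(x-360)/4,150+y/4,np.array(l)/1000.)
c=[[32,32,70],[-32,32,70],[-32,-32,70],[32,-32,70]]
obs=[W(*q,l) for q,l in zip([(185,225),(245,272),(317,232),(250,180)],c)]+[V(*q,l) for q,l in zip([(563,215),(612,268),(692,245),(640,192)],c)]
r=fit(obs,[.47,0,.2]); print("stand",r.x,r.cost,r.fun.reshape(-1,2).round(1).tolist())
E
```

```text
[ 0.50212206 -0.36499343  1.61452103] 13.864684555215584
[[-0.7, -1.0], [0.5, 0.4], [0.4, -1.3], [0.4, 1.7], [-2.3, 1.4], [0.3, -0.8], [-0.6, -0.6], [-0.2, 0.1], [0.4, -0.9], [-1.3, 0.2], [-0.0, 0.5], [-0.4, -0.8], [0.9, 0.9], [1.3, -1.2], [0.2, 1.8], [-1.8, 1.5], [0.7, -0.8], [-0.2, -0.4], [0.4, 0.2], [1.0, -1.1], [-0.6, 0.6], [-0.3, 0.2]]
heater [0.50276082 0.31281002 0.08523507] 19.378904670590046 [[0.47642005 0.2804501  0.06      ]]
heater [0.50276082 0.31281001 0.08523482] 19.378904670390817 [[0.47642005 0.2804501  0.06      ]]
[[0.1, -0.1], [-0.1, -0.7], [1.1, -0.4], [-0.1, 0.6], [-0.3, -3.9], [0.5, 0.3], [0.5, -0.7], [1.9, 0.1], [-0.5, 0.3], [0.6, -3.9], [-4.5, 1.7], [-5.2, 2.2]]
stand [ 0.47086799  0.00491261 -0.34327905] 9.818344584537083 [[-0.9, -0.6], [0.5, 2.8], [0.3, -0.4], [0.5, -1.7], [-0.7, 0.4], [-0.6, 4.1], [0.2, 0.0], [0.4, -3.0]]
```

View pics/isofit.png

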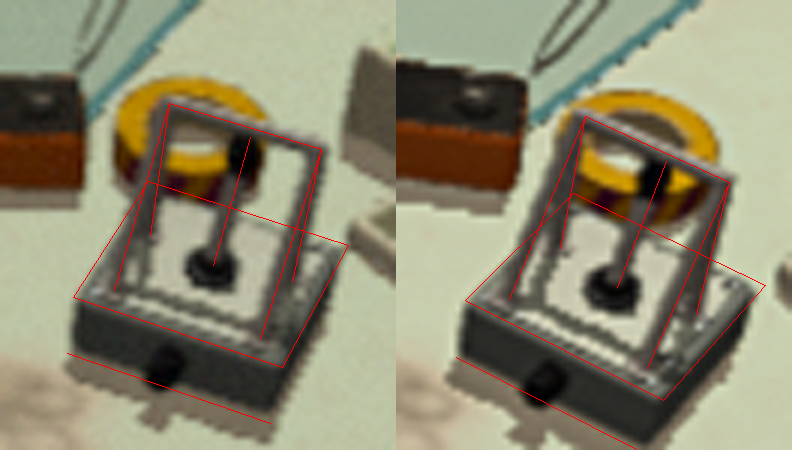

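```bash
cat >> h.py <<'E'
def jog(pos,Rt):
    s=robot.read_state(); R0=R.from_rotvec(s["orientation"]); 
    print("t",s["t"],"pos",s["tool_pos"].round(4),"F",s["force"].round(2),"op",s["opening"].round(4),"q",s["q"].round(2).tolist())
    d=R0.inv().apply(np.array(pos)-s["tool_pos"]); r=(R0.inv()*Rt).as_rotvec()
    print("shift",d.round(4).tolist(),"rot",r.round(4).tolist())
def Rpush(yaw,tilt):
    f=np.array([np.cos(yaw),np.sin(yaw),0]); z=np.sin(tilt)*f-np.cos(tilt)*np.array([0,0,1]); y=np.array([f[1],-f[0],0])
    return R.from_matrix(np.c_[np.cross(y,z),y,z])
def Rdown(az): # azimuth of tool y
    z=np.array([0,0,-1.]); y=np.array([np.cos(az),np.sin(az),0]); return R.from_matrix(np.c_[np.cross(y,z),y,z])
E
python3 - <<'E'
from h import *
S=lambda x,y,l:("scene",275+x/6-.5,90+y/6-.5,np.array(l)/1000.); D=lambda x,y,l:("side",290+(x-396)/6-.5,90+y/6-.5,np.array(l)/1000.)
obs=[S(163,105,[-12,-42,132]),S(322,152,[-12,42,132]),S(267,333,[40,42,42]),S(113,282,[40,-42,42]),S(211,262,[0,0,46]),
D(575,118,[-12,-42,132]),D(727,182,[-12,42,132]),D(650,358,[40,42,42]),D(510,293,[40,-42,42]),D(612,283,[0,0,46])]
r=fit(obs,[.5,-.36,1.57]); print(r.x,r.cost,r.fun.reshape(-1,2).round(1).tolist())
for q in [(345,130),(348,100),(305,112)]: print(back("scene",q,.02))
Rt=Rpush(r.x[2],np.deg2rad(38)); jog([.49,-.52,.25],Rt)
E
```

```text
[ 0.50465466 -0.36658212  1.65756094] 4.078975280069917 [[0.3, -0.5], [-0.7, -1.3], [-1.0, 0.3], [0.1, 1.4], [-0.0, 0.0], [0.9, -0.7], [0.1, -0.9], [-0.1, 1.0], [-0.3, 1.0], [0.5, 0.1]]
[ 0.41352476 -0.47229358  0.02      ]
[ 0.46174462 -0.64141529  0.02      ]
[ 0.57340272 -0.49427668  0.02      ]Traceback (most recent call last):
  File "<stdin>", line 7, in <module>
  File "h.py", line 22, in jog
    print("t",s["t"],"pos",s["tool_pos"].round(4),"F",s["force"].round(2),"op",s["opening"].round(4),"q",s["q"].round(2).tolist())
                                                                               ^^^^^^^^^^^^^^^^^^
AttributeError: 'float' object has no attribute 'round'
```

```bash
sed -i 's/s\["opening"\].round(4)/round(float(s["opening"]),4)/' h.py; python3 - <<'E'
from h import *
jog([.49,-.52,.25],Rpush(1.62,np.deg2rad(38)))
E
```

```text
t 0.25 pos [ 0.1645 -0.5768  0.2321] F [ 0.21  0.65 -0.04] op 0.0929 q [-1.38, 0.13, 1.49, -0.0, 1.52, -0.09]
shift [0.3286, 0.0347, -0.0179] rot [0.4434, 0.5585, -1.2898]
```

Call:
jog_arm(steps=[[1,0.33,0.035,-0.03,0.44,0.56,-1.29],[1,0.33,0.035,-0.03,0.44,0.56,-1.29],[1,0.33,0.035,-0.03,0.44,0.56,-1.29],[1,0.33,0.035,-0.03,0.44,0.56,-1.29],[1,0.33,0.035,-0.03,0.44,0.56,-1.29]], force=30)

```text
t: 0.88
tool_pos: [0.4726, -0.5232, 0.2609]
orientation: [-2.366, -1.479, -0.436]
force: [1.4, -1.9, 0.1]
opening: 0.0471
```

```bash
python3 - <<'E'
from h import *
jog([.49,-.52,.25],Rpush(1.62,np.deg2rad(38)))
E
```

```text
t 0.875 pos [ 0.4726 -0.5232  0.2609] F [ 1.43 -1.89  0.14] op 0.0471 q [-1.06, 0.74, 0.73, 0.32, 2.0, -0.52]
shift [0.0054, 0.0155, 0.0127] rot [0.1627, 0.2027, -0.4634]
```

Call:
jog_arm(steps=[[1,0.005,0.015,0.013,0.16,0.2,-0.46],[1,0.005,0.015,0.013,0.16,0.2,-0.46],[1,0.005,0.015,0.013,0.16,0.2,-0.46],[1,0.005,0.015,0.013,0.16,0.2,-0.46]])

```text
t: 1.38
tool_pos: [0.4895, -0.5198, 0.2418]
orientation: [-1.789, -1.869, -0.616]
force: [0.4, -0.9, -1.6]
opening: 0.0078
```

```bash
python3 - <<'E'
from h import *
jog([.49,-.52,.25],Rpush(1.62,np.deg2rad(38)))
for n in ["wrist","side"]:
    c=robot.read_camera(n); cv2.imwrite(f"pics/{n}1.png",c["image"][:,:,::-1])
E
```

```text
t 1.375 pos [ 0.4895 -0.5198  0.2418] F [ 0.44 -0.94 -1.64] op 0.0078 q [-1.04, 1.2, 0.12, 0.43, 2.38, -0.85]
shift [0.0049, 0.0004, -0.0066] rot [-0.0012, -0.005, -0.0059]
```

View pics/wrist1.png

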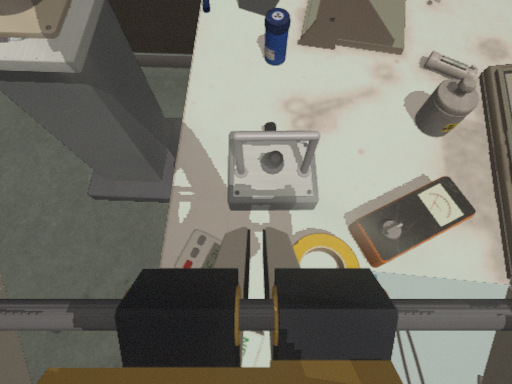

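View pics/side1.png

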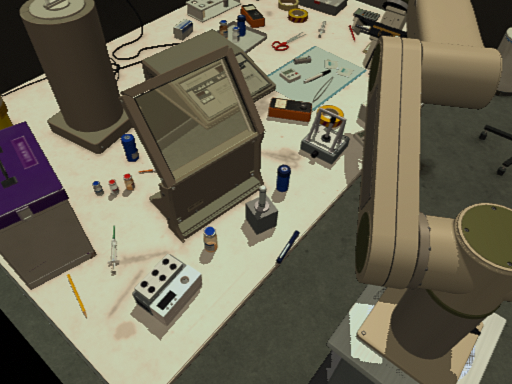

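```bash
python3 - <<'E'
import cv2
im=cv2.imread("pics/wrist1.png")[110:230,210:340]
cv2.imwrite("pics/w1c.png",cv2.resize(im,None,fx=5,fy=5,interpolation=cv2.INTER_CUBIC))
E
```

```text
(no output)
```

View pics/w1c.png

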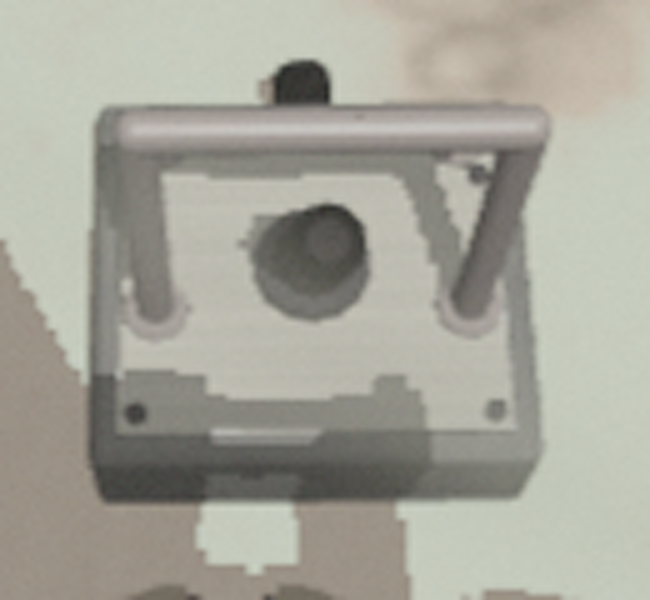

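```bash
cat >> h.py <<'E'
def wcam(tp=None,ori=None):
    "camera->world for the wrist camera; registers as cal['wrist']"
    s=robot.read_state(); c=robot.read_camera("wrist")
    M=np.eye(4); M[:3,:3]=R.from_rotvec(s["orientation"]).as_matrix(); M[:3,3]=s["tool_pos"]
    cal["wrist"]=[c["mtx"],M@c["tool_from_camera"]]; return c["image"][:,:,::-1].copy()
E
python3 - <<'E'
from h import *
wcam()
w=lambda x,y,l:("wrist",210+x/5-.4,110+y/5-.4,np.array(l)/1000.)
tip=[-73*np.sin(.4),0,46+73*np.cos(.4)]
obs=[w(157,318,[-12,42,42]),w(470,315,[-12,-42,42]),w(118,131,[-12,47,132]),w(550,128,[-12,-47,132]),w(331,235,tip),w(312,265,[0,0,46]),
 w(95,465,[-55,60,42]),w(542,460,[-55,-60,42])]
for o in [obs,obs[:6]]:
    r=fit(o,[.5,-.36,1.6]);print(r.x,r.cost,r.fun.reshape(-1,2).round(1).tolist())
E
```

```text
[ 0.50406259 -0.36457727  1.62437574] 6.121750566824037 [[0.5, -1.4], [-0.5, -1.4], [-0.2, 1.8], [-0.0, 1.5], [0.0, 2.0], [0.2, -0.3], [-1.0, -0.7], [1.0, -0.7]]
[ 0.5040779  -0.36360189  1.62140302] 4.471942016497139 [[0.5, -2.1], [-0.5, -2.0], [-0.1, 0.9], [-0.1, 0.8], [-0.0, 1.2], [0.2, -1.0]]
```

```bash
cat >> h.py <<'E'
ISO=np.array([.504,-.3645,1.622])
def isoP(x,z): return T(ISO,[[x/1000,0,z/1000]])[0]
E
python3 - <<'E'
from h import *
jog(isoP(-85,94.5),Rpush(1.622,np.deg2rad(38)))
E
```

```text
t 1.525 pos [ 0.4895 -0.5202  0.2503] F [0.04 0.48 0.88] op 0.0004 q [-1.04, 1.19, 0.13, 0.43, 2.38, -0.85]
shift [-0.0401, 0.0219, 0.166] rot [0.0048, 0.0048, -0.0069]
```

Call:
jog_arm(steps=[[1,-0.01,0.007,0.05,0,0,0],[1,-0.022,0.014,0.1,0,0,0],[1,-0.035,0.02,0.145,0.005,0.005,-0.007],[1,-0.04,0.022,0.166,0.005,0.005,-0.007],[1,-0.04,0.022,0.166,0.005,0.005,-0.007]])

```text
t: 2.15
tool_pos: [0.508, -0.448, 0.0963]
orientation: [-1.787, -1.88, -0.614]
force: [-0.4, 0.7, 0.4]
opening: 0.0007
```

```bash
python3 - <<'E'
from h import *
jog(isoP(-50,94.5),Rpush(1.622,np.deg2rad(38)))
for x in (-41,-30,-25,-19,-15): jog(isoP(x,94.5),Rpush(1.622,np.deg2rad(38)))
cv2.imwrite("pics/w2.png",wcam())
E
```

```text
t 2.15 pos [ 0.508  -0.448   0.0963] F [-0.43  0.65  0.36] op 0.0007 q [-0.97, 0.99, 0.72, 0.36, 1.99, -0.97]
shift [0.0254, 0.0003, 0.0221] rot [-0.0004, 0.0006, -0.0005]
t 2.15 pos [ 0.508  -0.448   0.0963] F [-0.43  0.65  0.36] op 0.0007 q [-0.97, 0.99, 0.72, 0.36, 1.99, -0.97]
shift [0.0325, 0.0003, 0.0276] rot [-0.0004, 0.0006, -0.0005]
t 2.15 pos [ 0.508  -0.448   0.0963] F [-0.43  0.65  0.36] op 0.0007 q [-0.97, 0.99, 0.72, 0.36, 1.99, -0.97]
shift [0.0412, 0.0003, 0.0344] rot [-0.0004, 0.0006, -0.0005]
t 2.15 pos [ 0.508  -0.448   0.0963] F [-0.43  0.65  0.36] op 0.0007 q [-0.97, 0.99, 0.72, 0.36, 1.99, -0.97]
shift [0.0451, 0.0003, 0.0375] rot [-0.0004, 0.0006, -0.0005]
t 2.15 pos [ 0.508  -0.448   0.0963] F [-0.43  0.65  0.36] op 0.0007 q [-0.97, 0.99, 0.72, 0.36, 1.99, -0.97]
shift [0.0498, 0.0003, 0.0412] rot [-0.0004, 0.0006, -0.0005]
t 2.15 pos [ 0.508  -0.448   0.0963] F [-0.43  0.65  0.36] op 0.0007 q [-0.97, 0.99, 0.72, 0.36, 1.99, -0.97]
shift [0.053, 0.0003, 0.0436] rot [-0.0004, 0.0006, -0.0005]
```

View pics/w2.png

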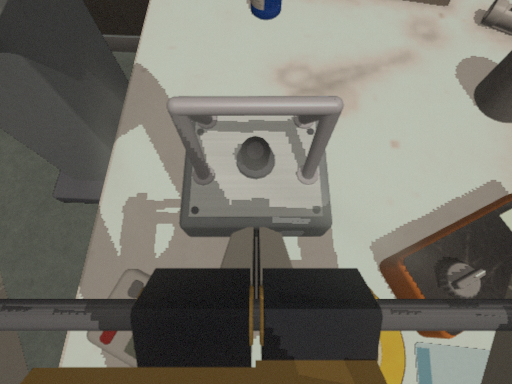

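Call:
jog_arm(steps=[[1,0.01,0,0.009,0,0,0],[1,0.02,0,0.017,0,0,0],[1,0.028,0,0.024,0,0,0],[1,0.032,0,0.0275,0,0,0],[1,0.035,0,0.03,0,0,0]])

```text
t: 2.82
tool_pos: [0.5063, -0.4053, 0.0975]
orientation: [-1.793, -1.885, -0.613]
force: [-0.8, -5.1, -0.7]
opening: 0.0007
```

```bash
python3 - <<'E'
from h import *
for x in (-25,-19,-15): jog(isoP(x,94.5),Rpush(1.622,np.deg2rad(38)))
E
```

```text
t 2.825 pos [ 0.5063 -0.4053  0.0975] F [-0.84 -5.12 -0.73] op 0.0007 q [-0.94, 0.86, 0.91, 0.36, 1.92, -0.97]
shift [0.0107, -0.0002, 0.0121] rot [0.0033, 0.0076, 0.0002]
t 2.825 pos [ 0.5063 -0.4053  0.0975] F [-0.84 -5.12 -0.73] op 0.0007 q [-0.94, 0.86, 0.91, 0.36, 1.92, -0.97]
shift [0.0155, -0.0002, 0.0157] rot [0.0033, 0.0076, 0.0002]
t 2.825 pos [ 0.5063 -0.4053  0.0975] F [-0.84 -5.12 -0.73] op 0.0007 q [-0.94, 0.86, 0.91, 0.36, 1.92, -0.97]
shift [0.0186, -0.0002, 0.0182] rot [0.0033, 0.0076, 0.0002]
```

Contact at about 5 N, as expected. I'll continue past upright.

Call:
jog_arm(steps=[[1,0.004,0,0.004,0,0,0],[1,0.008,0,0.008,0,0,0],[1,0.012,0,0.012,0,0.004,0],[1,0.015,0,0.015,0,0.006,0],[1,0.018,0,0.018,0,0.006,0]])

```text
t: 3.45
tool_pos: [0.5051, -0.38, 0.0945]
orientation: [-1.789, -1.881, -0.618]
force: [-0.2, -0.0, -0.4]
opening: 0.0006
```

```bash
python3 - <<'E'
from h import *
jog(isoP(-12,94.5),Rpush(1.622,np.deg2rad(38)))
cv2.imwrite("pics/w3.png",wcam())
c=robot.read_camera("side")["image"][:,:,::-1][90:165,290:356]; cv2.imwrite("pics/s3.png",cv2.resize(c,None,fx=6,fy=6,interpolation=cv2.INTER_CUBIC))
E
```

```text
t 3.45 pos [ 0.5051 -0.38    0.0945] F [-0.24 -0.01 -0.37] op 0.0006 q [-0.93, 0.81, 1.0, 0.37, 1.88, -0.96]
shift [0.0028, -0.0003, 0.0022] rot [0.0036, 0.0017, 0.0002]
```

View pics/w3.png

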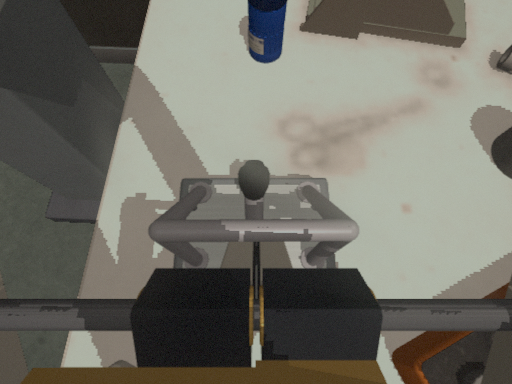

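View pics/s3.png

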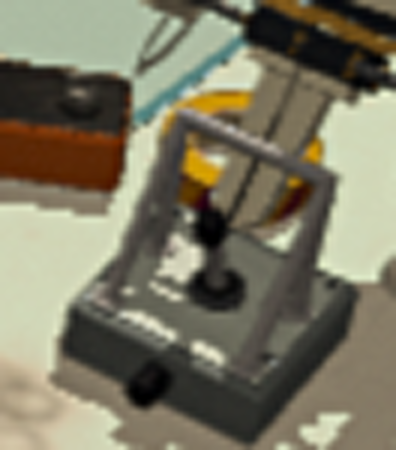

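Call:
jog_arm(steps=[[1,-0.02,0,-0.0156,0,0,0],[1,-0.04,0,-0.031,0,0,0],[1,-0.06,0,-0.047,0,0,0],[1,-0.055,0,-0.1,0,0,0],[1,-0.045,0,-0.15,0,0,0]])

```text
t: 4.18
tool_pos: [0.5106, -0.5071, 0.1848]
orientation: [-1.787, -1.879, -0.618]
force: [1.3, -1.4, 0.8]
opening: 0.0004
```

```bash
python3 - <<'E'
from h import *
jog([.44,-.3,.32],Rdown(0.8))
jog([.44,-.2,.3],Rdown(np.pi/2))
E
```

```text
t 4.175 pos [ 0.5106 -0.5071  0.1848] F [ 1.28 -1.43  0.79] op 0.0004 q [-1.01, 1.17, 0.28, 0.4, 2.25, -0.89]
shift [0.249, -0.0601, 0.0232] rot [0.2501, -0.632, -0.7216]
t 4.175 pos [ 0.5106 -0.5071  0.1848] F [ 1.28 -1.43  0.79] op 0.0004 q [-1.01, 1.17, 0.28, 0.4, 2.25, -0.89]
shift [0.3153, -0.0552, 0.1005] rot [0.5045, -0.5285, -1.4598]
```

Call:
jog_arm(steps=[[1,0.045,0,-0.04,0.05,-0.06,-0.15],[1,0.11,-0.02,-0.03,0.12,-0.13,-0.35],[1,0.16,-0.03,-0.01,0.18,-0.2,-0.52],[1,0.21,-0.04,0.03,0.25,-0.26,-0.7],[1,0.26,-0.05,0.06,0.32,-0.33,-0.9]])

```text
t: 4.8
tool_pos: [0.4577, -0.3057, 0.2936]
orientation: [-1.058, -2.653, -0.355]
force: [1.9, -0.4, 1.2]
opening: 0.0005
```

```bash
python3 - <<'E'
from h import *
jog([.43,-.1,.3],Rdown(np.pi/2))
E
```

```text
t 4.8 pos [ 0.4577 -0.3057  0.2936] F [ 1.92 -0.41  1.17] op 0.0005 q [-0.77, 0.29, 1.24, 0.14, 1.95, -1.55]
shift [0.1519, 0.1264, 0.0638] rot [0.2518, -0.2703, -0.7508]
```

Call:
jog_arm(steps=[[0.2,0.15,0.126,0.055,0.25,-0.27,-0.75],[0,0.15,0.126,0.055,0.25,-0.27,-0.75],[0,0.15,0.126,0.055,0.25,-0.27,-0.75],[0,0.15,0.126,0.055,0.25,-0.27,-0.75],[0,0.15,0.126,0.055,0.25,-0.27,-0.75]])

```text
t: 5.42
tool_pos: [0.4322, -0.1022, 0.3085]
orientation: [-0.01, 3.138, 0.0]
force: [-0.3, -0.6, 0.3]
opening: 0.0457
```

```bash
python3 - <<'E'
from h import *
jog([.46,-.0,.28],Rdown(np.pi/2))
im=wcam(); cv2.imwrite("pics/w4.png",im)
c=robot.read_camera("side")["image"][:,:,::-1][90:165,290:356]; cv2.imwrite("pics/s4.png",cv2.resize(c,None,fx=6,fy=6,interpolation=cv2.INTER_CUBIC))
print(proj("wrist",[[.471,.003,.15],[.471,.003,.076]]), proj("wrist",[T(ISO,[[73*np.sin(a)/1000,0,(46+73*np.cos(a))/1000]])[0] for a in (-.4,.4)]))
E
```

```text
t 5.425 pos [ 0.4322 -0.1022  0.3085] F [-0.28 -0.57  0.35] op 0.0457 q [-0.35, -0.32, 1.78, 0.0, 1.69, -1.93]
shift [-0.0283, 0.102, 0.0286] rot [0.0, 0.0036, 0.0066]
[[351.92086909 213.62256135]
 [335.193112   193.16933914]] [[ 23.13232418 226.5951384 ]
 [ 68.26316612 224.71936059]]
```

View pics/w4.png

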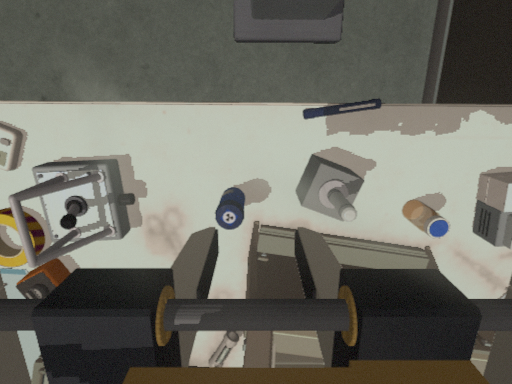

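View pics/s4.png

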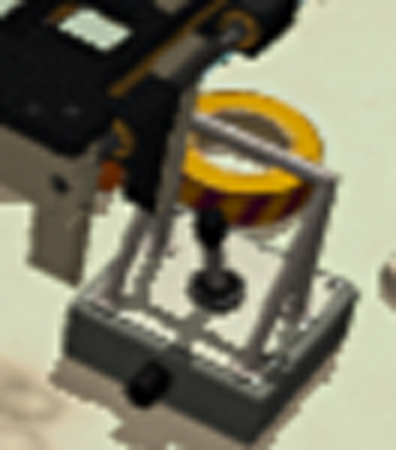

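```bash
python3 - <<'E'
import cv2
im=cv2.imread("pics/w4.png")[140:235,285:455]
cv2.imwrite("pics/w4c.png",cv2.resize(im,None,fx=4.5,fy=4.5,interpolation=cv2.INTER_CUBIC))
E
```

```text
(no output)
```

View pics/w4c.png

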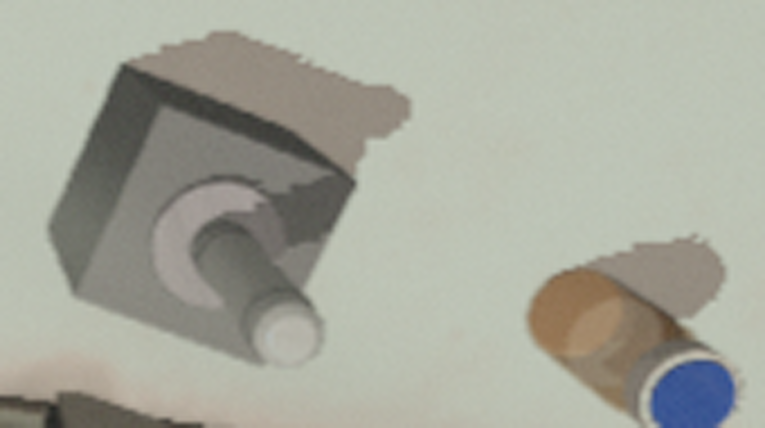

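```bash
python3 - <<'E'
from h import *
wcam()
w=lambda x,y:(285+x/4.5-.4,140+y/4.5-.4)
print("flange",back("wrist",w(224,244),.076),"top",back("wrist",w(287,333),.148),back("wrist",w(287,333),.15))
cc=[back("wrist",w(*q),.07) for q in [(162,105),(355,182),(265,365),(75,293)]]; print(np.round(cc,4),np.mean(cc,0))
jog([.472,.001,.25],Rdown(np.pi/2))
E
```

```text
flange [0.47197568 0.00096894 0.076     ] top [ 0.47190964 -0.00133341  0.148     ] [ 0.47112389 -0.00198834  0.15      ]
[[ 0.4314 -0.0188  0.07  ]
 [ 0.4545  0.04    0.07  ]
 [ 0.5132  0.0184  0.07  ]
 [ 0.4896 -0.0415  0.07  ]] [ 0.47217172 -0.00049941  0.07      ]
t 5.575 pos [ 0.4322 -0.1037  0.308 ] F [ 1.13 -0.38  0.03] op 0.0578 q [-0.35, -0.32, 1.77, 0.0, 1.69, -1.92]
shift [-0.0396, 0.1046, 0.0582] rot [0.0018, 0.0008, -0.0012]
```

Call:
jog_arm(steps=[[0,-0.02,0.05,0.03,0,0,0],[0,-0.039,0.1035,0.058,0,0,0],[0,-0.039,0.1035,0.058,0,0,0],[0,-0.039,0.1035,0.058,0,0,0]])

```text
t: 6.08
tool_pos: [0.4714, -0.0006, 0.2499]
orientation: [-0.004, -3.141, -0.003]
force: [-0.1, -1.4, 0.8]
opening: 0.0925
```

```bash
python3 - <<'E'
from h import *
jog([.4717,.0,.117],Rdown(np.pi/2))
im=wcam(); cv2.imwrite("pics/w5.png",im)
E
```

```text
t 6.075 pos [ 0.4714 -0.0006  0.2499] F [-0.06 -1.41  0.8 ] op 0.0925 q [-0.11, -0.23, 1.81, 0.0, 1.57, -1.68]
shift [-0.0004, 0.0004, 0.1329] rot [0.0018, -0.0009, -0.0024]
```

View pics/w5.png

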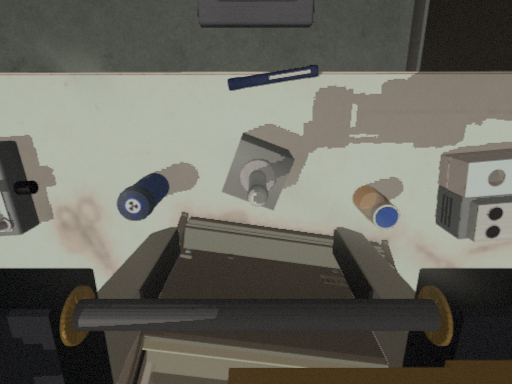

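Call:
jog_arm(steps=[[0,0,0.001,0.04,0.002,-0.001,-0.002],[0,0,0.001,0.08,0.002,-0.001,-0.002],[0,0,0.001,0.115,0.002,-0.001,-0.002],[0,0,0.001,0.133,0.002,-0.001,-0.002],[0,0,0.001,0.133,0.002,-0.001,-0.002]])

```text
t: 6.75
tool_pos: [0.4712, -0.0007, 0.1171]
orientation: [-0.005, -3.141, 0.0]
force: [0.2, 0.4, 0.6]
opening: 0.0931
```

```bash
python3 - <<'E'
from h import *
jog([.4717,.0,.117],Rdown(np.pi/2))
im=wcam(); cv2.imwrite("pics/w6.png",im)
E
```

```text
t 6.75 pos [ 0.4712 -0.0007  0.1171] F [0.16 0.41 0.55] op 0.0931 q [-0.11, -0.14, 1.97, -0.0, 1.31, -1.68]
shift [-0.0005, 0.0007, 0.0001] rot [-0.0003, -0.0002, -0.003]
```

View pics/w6.png

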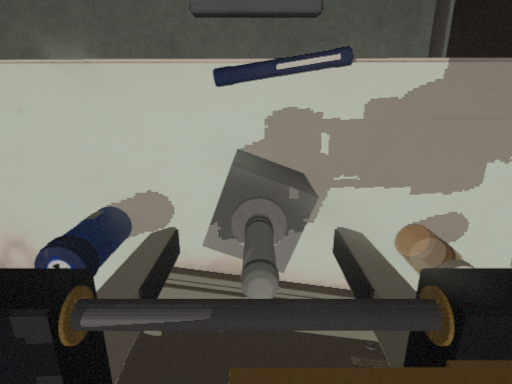

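Call:
jog_arm(steps=[[0,0,0.002,0,0,0,-0.003],[1,0,0.002,0,0,0,-0.003],[1,0,0.002,0,0,0,-0.003],[1,0,0.002,0,0,0,-0.003],[1,0,0.002,0,0,0,-0.003]], force=30)

```text
t: 7.42
tool_pos: [0.4721, 0.0014, 0.1185]
orientation: [-0.001, 3.14, -0.001]
force: [-0.1, -0.2, 0.9]
opening: 0.0576
```

Call:
jog_arm(steps=[[1,0,0,0,0,0,0],[1,0,0,0,0,0,0],[1,0,0,0,0,0,0],[1,0,0,0,0,0,0]])

```text
t: 7.92
tool_pos: [0.4721, 0.0014, 0.1185]
orientation: [-0.001, 3.14, -0.001]
force: [0.1, 0.5, -0.8]
opening: 0.0176
```

```bash
python3 - <<'E'
from h import *
jog([.4717,.0,.117],Rdown(np.pi/2))
im=wcam(); cv2.imwrite("pics/w7.png",im)
print(proj("wrist",[[.4717,.001,.15],[.4717,.001,.076]]))
E
```

```text
t 7.925 pos [0.4721 0.0014 0.1185] F [ 0.06  0.54 -0.82] op 0.0176 q [-0.11, -0.14, 1.97, -0.0, 1.31, -1.68]
shift [0.0004, -0.0014, 0.0015] rot [-0.0005, 0.0019, 0.0005]
[[256.28674283 284.37601087]
 [256.27983277 221.73566708]]
```

View pics/w7.png

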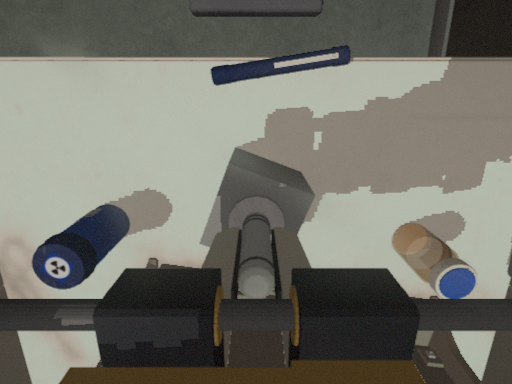

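Call:
jog_arm(steps=[[1,0,0,-0.02,0,0,0],[1,0,0,-0.045,0,0,0],[1,0,0,-0.075,0,0,0],[1,0,0,-0.11,0,0,0],[1,0,0,-0.11,0,0,0]], force=35)

```text
t: 8.6
tool_pos: [0.4737, 0.0013, 0.2317]
orientation: [-0.001, 3.134, -0.002]
force: [0.1, 0.1, -0.1]
opening: 0.0173
```

```bash
python3 - <<'E'
from h import *
jog([.45,.18,.235],Rdown(np.pi/2))
im=wcam(); cv2.imwrite("pics/w8.png",im)
c=robot.read_camera("side")["image"][:,:,::-1]; cv2.imwrite("pics/s8.png",cv2.resize(c[110:260,190:340],None,fx=4,fy=4))
E
```

```text
t 8.6 pos [0.4737 0.0013 0.2317] F [ 0.1   0.05 -0.05] op 0.0173 q [-0.11, -0.23, 1.83, -0.0, 1.52, -1.68]
shift [0.0236, 0.1787, -0.0037] rot [-0.0011, 0.0076, 0.0006]
```

View pics/s8.png

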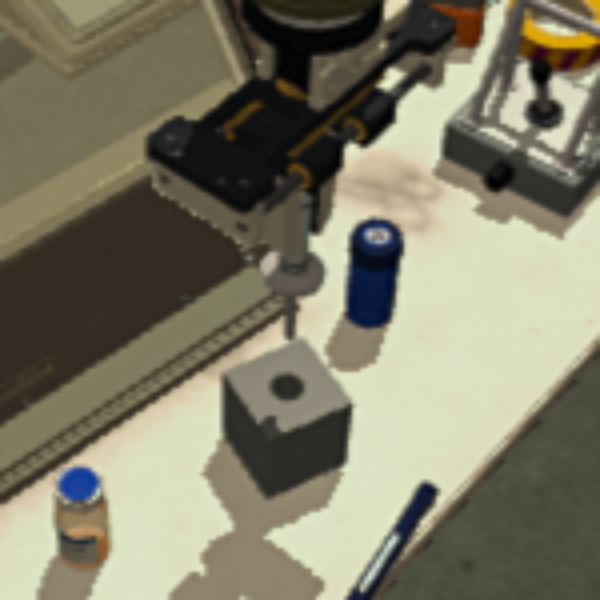

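View pics/w8.png

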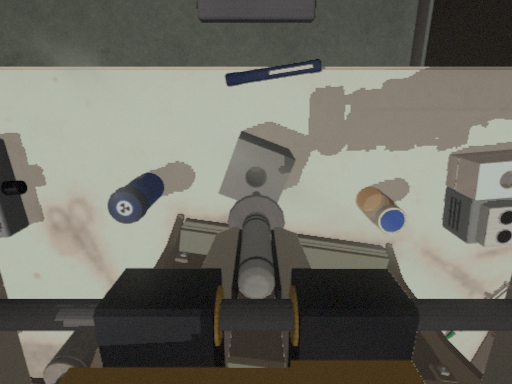

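```bash
python3 - <<'E'
from h import *
wcam(); s=robot.read_state()
print(s["tool_pos"])
print("hole w",back("wrist",(256,176.5),.07),"side",back("side",(261.7,206.2),.07))
print("tip side at z .123", back("side",(262.3,194.),s["tool_pos"][2]-.1085))
for q in [(505,181)]: print("reset",back("wrist",q,.06))
jog([.45,.18,.235],Rdown(np.pi/2))
E
```

```text
[0.47132118 0.00149905 0.22721573]
hole w [0.46877342 0.00075452 0.07      ] side [0.47355933 0.00070083 0.07      ]
tip side at z .123 [ 0.4749997  -0.0005528   0.11871573]
reset [0.47629332 0.27353258 0.06      ]
t 8.75 pos [0.4713 0.0015 0.2272] F [ 0.12  0.26 -0.52] op 0.0177 q [-0.11, -0.22, 1.84, -0.0, 1.52, -1.68]
shift [0.0212, 0.1785, -0.0079] rot [-0.0003, 0.0003, 0.0005]
```

Call:
jog_arm(steps=[[1,0.01,0.04,0,0,0,0],[1,0.02,0.09,0,0,0,0],[1,0.02,0.14,0,0,0,0],[1,0.015,0.19,0,0,0,0],[1,0.01,0.23,0,0,0,0]])

```text
t: 9.38
tool_pos: [0.4601, 0.2331, 0.2252]
orientation: [0.002, -3.139, 0.002]
force: [-0.4, -0.7, -0.6]
opening: 0.0176
```

Call:
jog_arm(steps=[[1,-0.005,0.02,0,0,0,0],[1,-0.01,0.035,0,0,0,0],[1,-0.012,0.045,0,0,0,0],[1,-0.012,0.045,0,0,0,0]])

```text
t: 9.88
tool_pos: [0.472, 0.278, 0.2247]
orientation: [0.002, -3.139, 0.003]
force: [0.1, 0.5, -1.7]
opening: 0.0176
```

```bash
python3 - <<'E'
from h import *
im=wcam(); cv2.imwrite("pics/w9.png",im)
jog([.4768,.2806,.2],Rdown(np.pi/2))
for n in("side","scene"):
    c=robot.read_camera(n)["image"][:,:,::-1]; cv2.imwrite(f"pics/{n}9.png",cv2.resize(c[210:360,110:260],None,fx=4,fy=4,interpolation=cv2.INTER_CUBIC))
E
```

```text
t 9.925 pos [0.4721 0.2777 0.2249] F [-0.43  0.59 -0.97] op 0.0174 q [0.44, -0.0, 1.64, -0.0, 1.51, -1.13]
shift [-0.0048, 0.0029, 0.0249] rot [-0.0017, -0.0026, 0.0012]
```

View pics/side9.png

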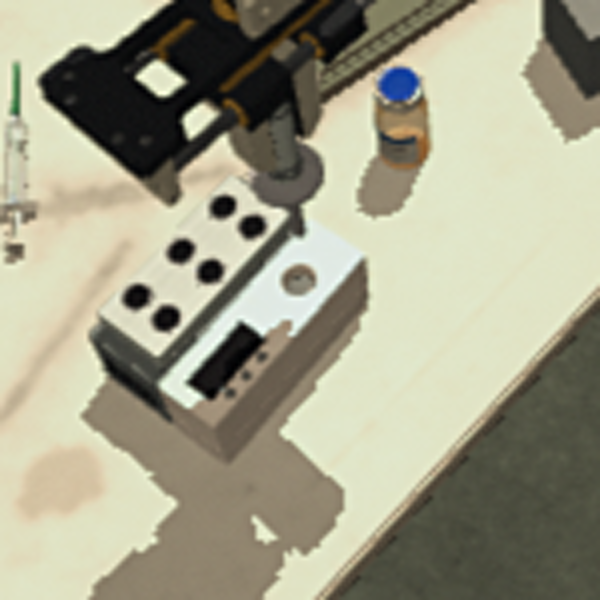

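View pics/scene9.png

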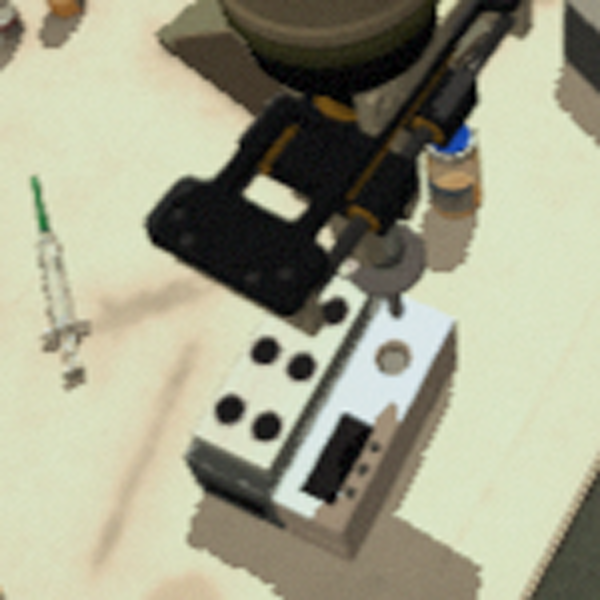

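View pics/w9.png

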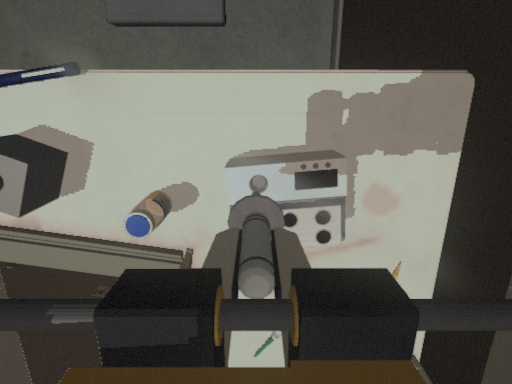

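```bash
python3 - <<'E'
from h import *
wcam(); o=.4
for n,t,h in [("side",(302,236),(299,279)),("scene",(398,314),(393,357))]:
    px=lambda q:(110+q[0]/4-o,210+q[1]/4-o)
    print(n,"tip",back(n,px(t),.1165).round(4),"hole",back(n,px(h),.06).round(4))
print("wrist hole",back("wrist",(259,183),.06))
jog([.4768,.2806,.2],Rdown(np.pi/2))
E
```

```text
side tip [0.4714 0.2779 0.1165] hole [0.4796 0.2805 0.06  ]
scene tip [0.472  0.2766 0.1165] hole [0.4784 0.2799 0.06  ]
wrist hole [0.4775331 0.279869  0.06     ]
t 10.075 pos [0.4721 0.2775 0.2253] F [-0.29 -0.57 -1.54] op 0.0178 q [0.44, -0.01, 1.64, -0.0, 1.51, -1.13]
shift [-0.0047, 0.0032, 0.0252] rot [-0.0013, -0.0021, 0.0005]
```

Call:
jog_arm(steps=[[1,-0.006,0.003,0.01,0,0,0],[1,-0.006,0.003,0.03,0,0,0],[1,-0.006,0.003,0.045,0,0,0],[1,-0.006,0.003,0.048,0,0,0]])

```text
t: 10.58
tool_pos: [0.4767, 0.2798, 0.1747]
orientation: [0.001, -3.136, 0.005]
force: [-0.1, -0.2, 0.1]
opening: 0.0171
```

```bash
python3 - <<'E'
from h import *
jog([.4785,.2803,.17],Rdown(np.pi/2))
im=[]
for n in("side","scene"):
    c=robot.read_camera(n)["image"][:,:,::-1]; im.append(cv2.resize(c[250:315,150:225] if n=="side" else c[270:335,175:250],None,fx=5,fy=5,interpolation=cv2.INTER_CUBIC))
cv2.imwrite("pics/ss10.png",cv2.hconcat(im))
E
```

```text
t 10.575 pos [0.4767 0.2798 0.1747] F [-0.14 -0.21  0.13] op 0.0171 q [0.44, 0.04, 1.69, -0.0, 1.42, -1.13]
shift [-0.0018, 0.0006, 0.0046] rot [-0.003, -0.0056, 0.0006]
```

View pics/ss10.png

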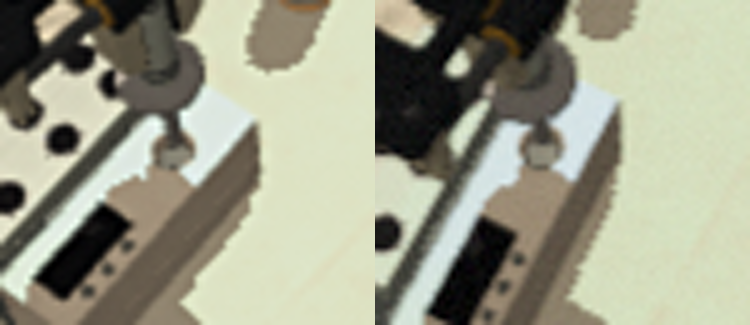

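```bash
python3 - <<'E'
from h import *
print(back("side",(150+174/5-.4,250+141/5-.4),.066),back("side",(150+174/5-.4,250+153/5-.4),.06))
print(back("scene",(175+(541-375)/5-.4,270+140/5-.4),.066),back("scene",(175+(541-375)/5-.4,270+152/5-.4),.06))
E
```

```text
[0.47961926 0.27941779 0.066     ] [0.47793403 0.28191843 0.06      ]
[0.47829075 0.27945678 0.066     ] [0.47703756 0.28223909 0.06      ]
```

Call:
jog_arm(steps=[[1,0,0.002,0.003,0,0,0],[1,0,0.002,0.006,0,0,0],[1,0,0.002,0.009,0,0,0],[1,0,0.002,0.012,0,0,0],[1,0,0.002,0.012,0,0,0]])

```text
t: 11.3
tool_pos: [0.4773, 0.2821, 0.164]
orientation: [0.001, -3.138, 0.004]
force: [0.6, -0.3, -0.7]
opening: 0.0177
```

```bash
python3 - <<'E'
from h import *
jog([.477,.2815,.157],Rdown(np.pi/2))
im=[]
for n in("side","scene"):
    c=robot.read_camera(n)["image"][:,:,::-1]; im.append(cv2.resize(c[250:315,150:225] if n=="side" else c[270:335,175:250],None,fx=5,fy=5,interpolation=cv2.INTER_CUBIC))
cv2.imwrite("pics/ss11.png",cv2.hconcat(im))
E
```

```text
t 11.3 pos [0.4773 0.2821 0.164 ] F [ 0.59 -0.27 -0.68] op 0.0177 q [0.44, 0.05, 1.7, -0.0, 1.4, -1.13]
shift [0.0003, -0.0005, 0.007] rot [-0.0022, -0.0039, 0.0006]
```

View pics/ss11.png

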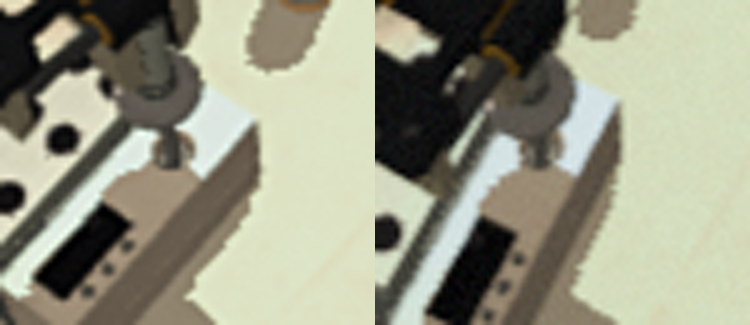

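Call:
jog_arm(steps=[[1,0,0,0.002,0,0,0],[1,0,0,0.003,0,0,0],[1,0,0,0.004,0,0,0],[1,0,0,0.004,0,0,0]])

```text
t: 11.9
tool_pos: [0.4774, 0.2821, 0.1603]
orientation: [0.001, -3.138, 0.003]
force: [0.3, 0.3, 0.1]
opening: 0.0176
```

Call:
jog_arm(steps=[[1,0,0,0.001,0,0,0],[1,0,0,0.002,0,0,0],[1,0,0,0.002,0,0,0]])

```text
t: 12.28
tool_pos: [0.4776, 0.2822, 0.1584]
orientation: [0.001, -3.138, 0.003]
force: [-0.7, -0.0, 1.3]
opening: 0.0175
```

Call:
jog_arm(steps=[[1,0,0,0.001,0,0,0],[1,0,0,0.002,0,0,0],[1,0,0,0.002,0,0,0]])

```text
t: 12.65
tool_pos: [0.4776, 0.2822, 0.1565]
orientation: [0.001, -3.139, 0.003]
force: [0.1, 0.3, 2.7]
opening: 0.0176
```

Call:
jog_arm(steps=[[1,0,0,0.001,0,0,0],[1,0,0,0.002,0,0,0],[1,0,0,0.002,0,0,0]])

```text
t: 13.02
tool_pos: [0.4777, 0.2822, 0.1545]
orientation: [0.001, -3.139, 0.003]
force: [0.1, 0.1, 2.9]
opening: 0.0173
```

Call:
jog_arm(steps=[[1,0,0,0.001,0,0,0],[1,0,0,0.0015,0,0,0],[1,0,0,0.0015,0,0,0]])

```text
t: 13.4
tool_pos: [0.4779, 0.2823, 0.1535]
orientation: [0.001, -3.139, 0.002]
force: [-0.5, 0.0, 6.2]
opening: 0.0176
```

Call:
jog_arm(steps=[[1,0,0,0.0007,0,0,0],[1,0,0,0.0007,0,0,0],[1,0,0,0.0007,0,0,0]])

```text
t: 13.78
tool_pos: [0.4781, 0.2824, 0.1535]
orientation: [0.001, -3.14, 0.002]
force: [-1.4, -0.9, 7.8]
opening: 0.0174
```

```bash
python3 - <<'E'
from h import *
for _ in range(3):
    robot.read_camera("side"); s=robot.read_state(); print(s["t"],s["tool_pos"].round(4),s["force"].round(2))
E
```

```text
13.825 [0.4781 0.2824 0.1535] [-1.22 -0.72  7.32]
13.875 [0.4781 0.2824 0.1535] [-1.56 -0.62  7.02]
13.925 [0.4781 0.2824 0.1535] [-3.02  0.03  7.24]
```

Call:
jog_arm(steps=[[1,0,0,-0.004,0,0,0],[1,0,0,-0.012,0,0,0],[1,0,0,-0.03,0,0,0],[1,0,0,-0.055,0,0,0],[1,0,0,-0.075,0,0,0]])

```text
t: 14.55
tool_pos: [0.4786, 0.2826, 0.2306]
orientation: [0.001, -3.141, 0.001]
force: [-0.6, 0.2, -0.4]
opening: 0.0173
```

```bash
python3 - <<'E'
from h import *
im=wcam(); cv2.imwrite("pics/w12.png",im)
jog([.452,.0014,.23],Rdown(np.pi/2))
for n in("side",):
    c=robot.read_camera(n)["image"][:,:,::-1]; cv2.imwrite(f"pics/{n}12.png",cv2.resize(c[210:360,110:260],None,fx=4,fy=4,interpolation=cv2.INTER_CUBIC))
E
```

```text
t 14.6 pos [0.4797 0.2832 0.2337] F [ 1.15 -0.54  2.27] op 0.0173 q [0.44, 0.01, 1.61, -0.0, 1.52, -1.13]
shift [0.0279, -0.2818, 0.0033] rot [0.001, 0.0031, 0.0007]
```

View pics/side12.png

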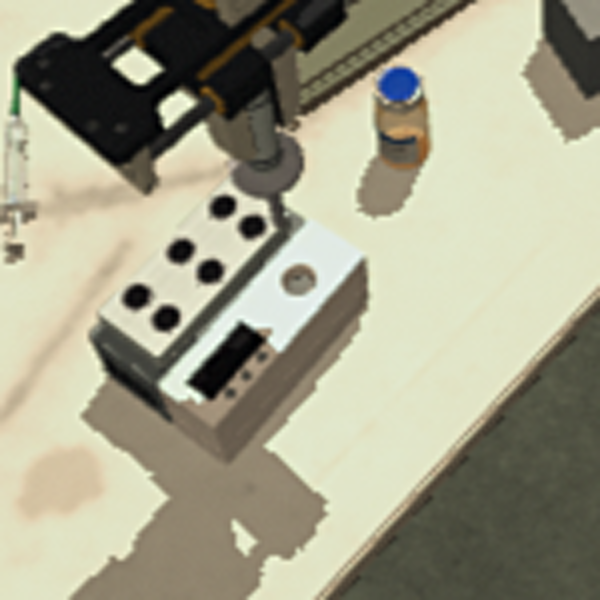

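View pics/w12.png

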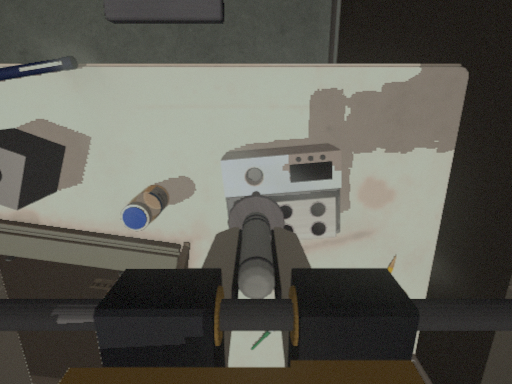

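```bash
python3 - <<'E'
from h import *
print(back("side",(110+282/4-.4,210+222/4-.4),.125),robot.read_state()["tool_pos"])
c=robot.read_camera("side")["image"][:,:,::-1]; cv2.imwrite("pics/side13.png",cv2.resize(c[240:280,160:200],None,fx=12,fy=12,interpolation=cv2.INTER_CUBIC))
E
```

```text
[0.48198247 0.2817496  0.125     ] [0.47974714 0.28322515 0.23220966]
```

View pics/side13.png

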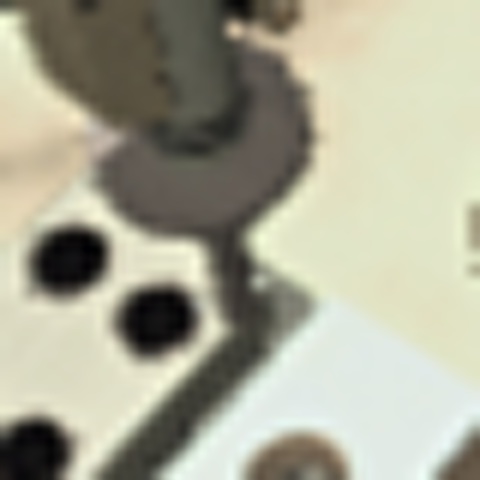

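Call:
jog_arm(steps=[[1,0.01,-0.04,0,0,0,0],[1,0.025,-0.09,0,0,0,0],[1,0.028,-0.14,0,0,0,0],[1,0.028,-0.19,0,0,0,0],[1,0.025,-0.235,0,0,0,0]])

```text
t: 15.32
tool_pos: [0.4534, 0.0463, 0.2292]
orientation: [0.001, -3.141, 0.0]
force: [1.3, -0.8, -0.4]
opening: 0.0176
```

Call:
jog_arm(steps=[[1,-0.005,-0.02,0,0,0,0],[1,-0.012,-0.038,0,0,0,0],[1,-0.017,-0.047,0.01,0,0,0],[1,-0.017,-0.047,0.02,0,0,0],[1,-0.017,-0.047,0.025,0,0,0]])

```text
t: 15.95
tool_pos: [0.4695, 0.0, 0.2024]
orientation: [0.002, -3.139, -0.001]
force: [0.4, -0.1, -1.7]
opening: 0.0174
```

```bash
python3 - <<'E'
from h import *
jog([.472,.0014,.19],Rdown(np.pi/2))
im=wcam(); cv2.imwrite("pics/w14.png",im)
im=[]
for n in("side","scene"):
    c=robot.read_camera(n)["image"][:,:,::-1]; im.append(cv2.resize(c[165:240,230:305],None,fx=5,fy=5,interpolation=cv2.INTER_CUBIC))
cv2.imwrite("pics/ss14.png",cv2.hconcat(im))
E
```

```text
t 15.95 pos [0.4695 0.     0.2024] F [ 0.39 -0.07 -1.7 ] op 0.0174 q [-0.11, -0.21, 1.88, 0.0, 1.48, -1.68]
shift [-0.0025, 0.0014, 0.0124] rot [0.0005, -0.0027, 0.0011]
```

View pics/ss14.png

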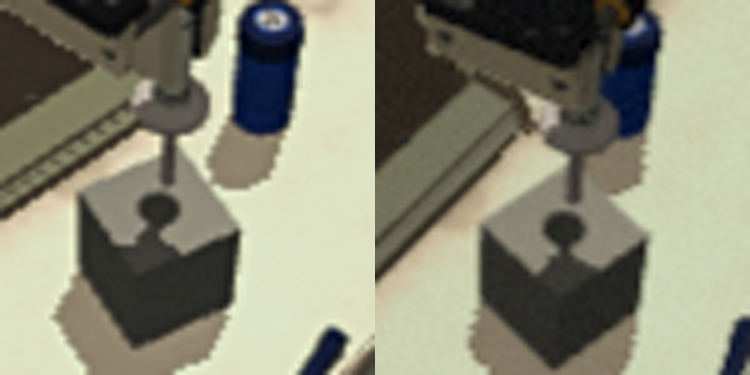

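View pics/w14.png

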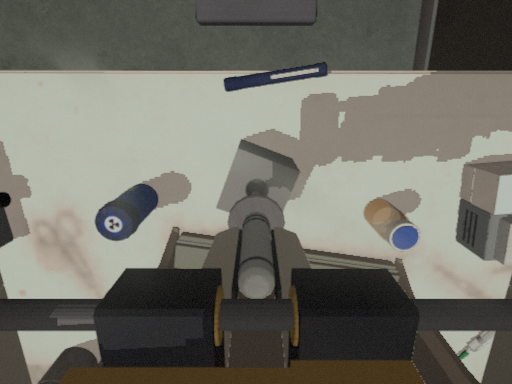

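```bash
python3 - <<'E'
from h import *
f=lambda x,y:(230+x/5-.4,165+y/5-.4)
for n,t,h in [("side",(168,185),(159,210)),("scene",(573-375,201),(564-375,230))]:
    a=back(n,f(*t),.0935);b=back(n,f(*h),.07);print(n,a,b,b-a)
print(robot.read_state()["tool_pos"])
E
```

```text
side [0.46936559 0.00110153 0.0935    ] [0.47332048 0.0022672  0.07      ] [ 0.00395488  0.00116567 -0.0235    ]
scene [ 0.46992712 -0.00102183  0.0935    ] [0.47244107 0.00192539 0.07      ] [ 0.00251395  0.00294723 -0.0235    ]
[4.69970904e-01 6.57890542e-06 2.03604589e-01]
```

Call:
jog_arm(steps=[[1,-0.0025,0.0017,0.005,0,0,0],[1,-0.0025,0.0017,0.015,0,0,0],[1,-0.0025,0.0017,0.025,0,0,0],[1,-0.0025,0.0017,0.035,0,0,0],[1,-0.0025,0.0017,0.04,0,0,0]])

```text
t: 16.73
tool_pos: [0.4719, 0.0017, 0.1624]
orientation: [0.002, -3.139, -0.001]
force: [-0.5, 0.9, -0.8]
opening: 0.0172
```

```bash
python3 - <<'E'
from h import *
jog([.472,.0014,.1185],Rdown(np.pi/2))
im=[]
for n in("side","scene"):
    c=robot.read_camera(n)["image"][:,:,::-1]; im.append(cv2.resize(c[165:240,230:305],None,fx=5,fy=5,interpolation=cv2.INTER_CUBIC))
cv2.imwrite("pics/ss15.png",cv2.hconcat(im))
E
```

```text
t 16.725 pos [0.4719 0.0017 0.1624] F [-0.53  0.86 -0.83] op 0.0172 q [-0.11, -0.18, 1.92, 0.0, 1.4, -1.68]
shift [-0.0003, -0.0003, 0.0439] rot [0.0004, -0.0027, 0.0015]
```

View pics/ss15.png

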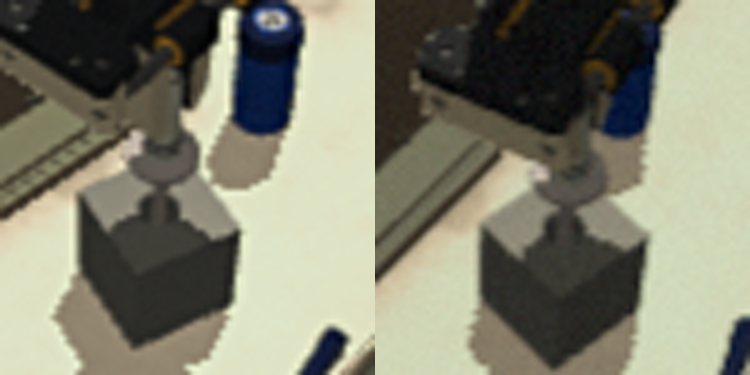

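The stem is in the hole with no contact force, so I'll keep lowering.

Call:
jog_arm(steps=[[1,0,0,0.01,0,0,0],[1,0,0,0.02,0,0,0],[1,0,0,0.03,0,0,0],[1,0,0,0.038,0,0,0],[1,0,0,0.039,0,0,0]])

```text
t: 17.45
tool_pos: [0.4712, 0.0018, 0.1228]
orientation: [0.002, -3.137, -0.001]
force: [-0.2, -0.5, -1.0]
opening: 0.017
```

Call:
jog_arm(steps=[[1,0,0,0.001,0,0,0],[1,0,0,0.002,0,0,0],[1,0,0,0.002,0,0,0]])

```text
t: 17.82
tool_pos: [0.4714, 0.0018, 0.121]
orientation: [0.002, -3.138, -0.001]
force: [-0.0, 0.6, -1.2]
opening: 0.0174
```

Call:
jog_arm(steps=[[1,0,0,0.001,0,0,0],[1,0,0,0.002,0,0,0],[1,0,0,0.002,0,0,0]])

```text
t: 18.2
tool_pos: [0.4713, 0.0018, 0.1189]
orientation: [0.002, -3.138, -0.001]
force: [-0.4, 0.2, -0.5]
opening: 0.0173
```

Call:
jog_arm(steps=[[1,0,0,0.001,0,0,0],[1,0,0,0.001,0,0,0],[1,0,0,0.001,0,0,0]])

```text
t: 18.58
tool_pos: [0.4715, 0.0018, 0.1184]
orientation: [0.002, -3.138, -0.001]
force: [-2.6, 0.8, 5.2]
opening: 0.0173
```

```bash
python3 - <<'E'
from h import *
jog([.472,.0014,.1185],Rdown(np.pi/2))
im=[]
for n in("side","scene"):
    c=robot.read_camera(n)["image"][:,:,::-1]; im.append(cv2.resize(c[165:240,230:305],None,fx=5,fy=5,interpolation=cv2.INTER_CUBIC))
cv2.imwrite("pics/ss16.png",cv2.hconcat(im))
E
```

```text
t 18.575 pos [0.4715 0.0018 0.1184] F [-2.63  0.78  5.17] op 0.0173 q [-0.11, -0.13, 1.96, 0.0, 1.31, -1.68]
shift [-0.0005, -0.0004, -0.0001] rot [0.0004, -0.0035, 0.0014]
```

View pics/ss16.png

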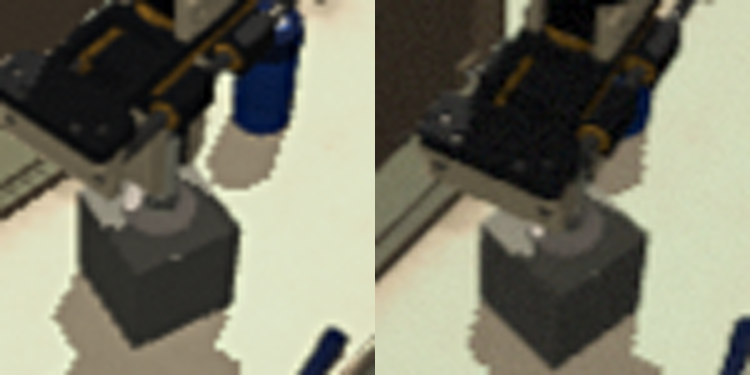

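Call:
jog_arm(steps=[[0.8,0,0,0,0,0,0],[0.6,0,0,0,0,0,0],[0.4,0,0,0,0,0,0],[0.2,0,0,0,0,0,0],[0,0,0,0,0,0,0]])

```text
t: 19.3
tool_pos: [0.4714, 0.0018, 0.1183]
orientation: [0.002, -3.138, -0.001]
force: [-0.3, 0.1, -0.5]
opening: 0.054
```

Call:
jog_arm(steps=[[0,0,0,0,0,0,0],[0,0,0,0,0,0,0],[0,0,0,0,0,0,0]])

```text
t: 19.68
tool_pos: [0.4715, 0.0017, 0.1183]
orientation: [0.002, -3.138, -0.001]
force: [0.7, 0.4, 0.1]
opening: 0.084
```

```bash
python3 - <<'E'
from h import *
jog([.472,.0014,.1185],Rdown(np.pi/2))
cv2.imwrite("pics/w17.png",wcam())
E
```

```text
t 19.675 pos [0.4715 0.0017 0.1183] F [0.68 0.42 0.06] op 0.084 q [-0.11, -0.13, 1.96, -0.0, 1.31, -1.68]
shift [-0.0005, -0.0003, -0.0002] rot [0.0004, -0.0035, 0.0015]
```

View pics/w17.png

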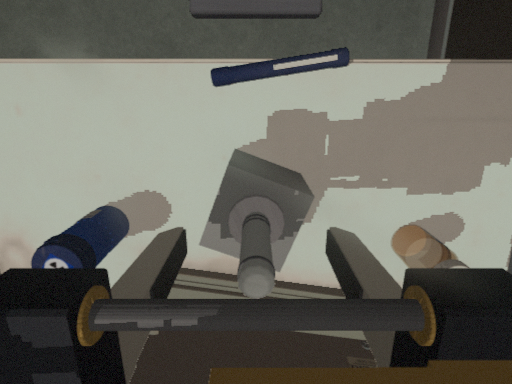

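Stylus stands centred and free; lift straight up and clear.

Call:
jog_arm(steps=[[0,0,0,-0.02,0,0,0],[0,0,0,-0.06,0,0,0],[0,0,0,-0.11,0,0,0],[0,0.03,0,-0.16,0,0,0],[0,0.06,0,-0.19,0,0,0]])

```text
t: 20.35
tool_pos: [0.412, 0.0015, 0.3114]
orientation: [0.002, -3.141, -0.0]
force: [0.1, -0.3, 0.5]
opening: 0.0927
```

```bash
python3 - <<'E'
from h import *
for _ in range(6): robot.read_camera("side")
print(robot.read_state())
cv2.imwrite("pics/w18.png",wcam()); 
for n in("side",): cv2.imwrite(f"pics/{n}18.png",robot.read_camera(n)["image"][:,:,::-1])
E
```

```text
{'t': 20.65, 'q': array([-1.20627248e-01, -4.06141062e-01,  1.84201264e+00,  4.66101797e-05,
        1.71112254e+00, -1.69287209e+00]), 'dq': array([-0.00081415,  0.01448918,  0.0024768 , -0.00066064,  0.00353265,
       -0.00219241]), 'joint_torque': array([ 2.06577452e-02, -3.06125271e+01, -5.07060778e+01, -2.68292235e-02,
        1.39384302e-01, -2.81598986e-04]), 'tool_pos': array([0.41206608, 0.00164277, 0.3071237 ]), 'orientation': array([ 2.28147299e-03, -3.13623548e+00, -1.09721298e-03]), 'force': array([0.15993561, 0.59865164, 0.65686394]), 'wrist_torque': array([ 0.00517326, -0.14595141, -0.04083706]), 'opening': 0.09288762688933135}
```

View pics/w18.png

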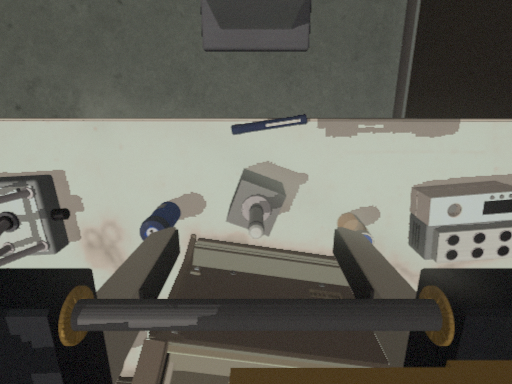

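View pics/side18.png

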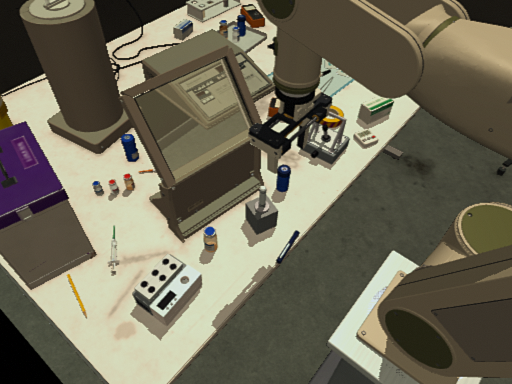

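```bash
python3 -c "
from plant import robot
print(robot.close_job())"
```

```text
the job is handed in; nothing more can be done
None
```

The job is done and handed in at about 20.8 s of the 72 s allowed.

- **Isolator lever:** I pushed it over with the closed fingertips, sloping 38° under the guard bar. The force was about 5 N when last read on the way. It dropped to zero once the lever went past upright, and the pictures then showed the lever leaning to the "on" side.
- **Reset button:** I lowered the stylus into the hole in small steps. It met the button with the TCP at about z = 0.159 m and stopped at z = 0.1535 m, about 5.5 mm of travel. The force there rose to about 7.3 N, above the 4.5 N spring, with no further movement. I took that as the hard stop, held it for about half a second, then withdrew.
- **Stylus and bystanders:** The stylus went back into its stand until the flange touched at about 5 N, and I released it. The last pictures show it upright in the stand, the bottle and vial shield still standing, and the open gripper clear of everything.

No check failed. The camera position estimates disagreed by up to about 5 mm (stand hole, wrist against side camera). At the reset hole and the stand I placed the tip by comparing it with the hole in the same picture. Button travel was judged from force and position only, since the button itself cannot be read.

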